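Fold out the wing of the dressing mirror

TASK

The dressing-table mirror's side wing is propped forward by a flat stay whose slot sits on an upright pin. Lift the stay clear of the pin, swing the wing back with it, and lower the last round hole, the one next to the stay's knob, fully down over the pin, so that the wing stands in line with the centre glass. Be gentle: do not force the stay against the pin or let it fall, and leave the other things on the table where they are.

Things in the scene. Friction and masses are not known exactly. Their poses are not given: they have to be found in the camera images.
- mirror: Folding dressing-table mirror with a wooden base board 250 x 460 mm, 20 mm thick, standing on the table; it does not move. Origin at table height on the line of the glass; -x is the front (the side one looks in from), +y is towards the centre glass, z up. The centre glass is 240 mm wide, its top 310 mm above the table, at x = 0 from y = 104 to 344 mm. Its board reaches from x = -210 to +40 mm and from y = -115 to 345 mm.
- wing_hinge (a point): Upright hinge axis of the wing, given 40 mm above the table; the wing is 215 mm wide, from 50 to 285 mm above the table, and reaches from the hinge towards the mirror's -y.
- wing (a joint): Angle of the wing about its hinge (rad): 0 at the start, grows as the wing swings back; about 0.47 is in line with the centre glass. A lightly rubbing hinge (about 0.12 N m) holds it wherever it is left.
- stay: The stay: a flat brass bar 22 mm wide and 5 mm thick, pivoted on the wing 161 mm from the hinge axis, swivelling freely about the upright and tipping up there. Origin at that pivot, mid-thickness, 42.5 mm above the table; +x runs along the bar to the knob. From the pivot: a slot 30 x 11 mm (middle at 88 mm; on the pin at the start), then two round 11 mm holes. It ends 240 mm from the pivot.
- stay_bar (a joint): How far the stay is tipped up about its pivot (rad): 0 when it lies level, fully down; grows as the knob end is lifted. It drops under its own weight (0.12 to 0.2 kg). Leverage makes a push at the knob about half as large again, or more, at the pin.
- stay_knob (a point): Centre of the brass knob standing upright on the free end of the stay: a cylinder 20 mm across and 30 mm tall, 225 mm from the pivot. With the stay level, the bar's underside is 40 mm, the knob's centre 60 mm and its top 75 mm above the table. The knob overhangs the front of the base board.
- hole_mid (a point): Middle round hole of the stay, 124 mm from the pivot, at the underside of the bar. Not the one wanted.
- hole_last (a point): Last round hole of the stay, next to the knob: 11 mm across, 158 mm from the pivot and 67 mm short of the knob's centre, at the underside of the bar. This one must go over the pin.
- scent_bottle: Amber bottle, 38 mm across and 85 mm tall, loose on the base board; origin under its middle. Leave alone.
- ring_dish: White dish, 68 mm across and 22 mm tall, loose on the base board; origin under its middle. Leave alone.
- hairbrush: Wooden brush lying on the table, origin under it. Leave alone.
- book: Red book lying flat, 150 x 210 x 28 mm. Leave alone.
- cream_jar: White jar, 64 mm across and 55 mm tall. Leave alone.
- mug: Mug, 76 mm across and 90 mm tall. Leave alone.
- pin_plate: Slotted plate 50 x 24 mm on the base board; origin under its middle (20 mm above the table), axes as the mirror's. The pin on it was screwed down by eye: firm, but up to 6 mm from the plate's middle along x, so feel for it. Pin 8 mm thick, its top 2 mm tapering to 5.6 mm, 51 mm above the table. Its shoulder, 19 mm across, 40 mm above the table, is where the bar lies when fully down.

How it is judged:
By the outcome, as a careful person would: the job done as asked, in the order asked, and still so for the second after the job is handed in, with the robot touching nothing.
It also fails if it takes over 48 s, if anything falls off the work surface, if the arm or the gripper's body presses on something with over 40 N, if the wrist force passes 120 N, or if a joint passes its speed limit or range.

ROBOT

A 7-joint arm with a two-finger parallel gripper is mounted at the origin on the work surface. World frame = base frame: x ahead of the robot, y to its left, z up, the work surface at z = 0. Lengths are in m, angles in rad, forces in N, time in s.
With the tool pointing down it reaches from about 0.4 to 0.925 m from the base axis. Payload 4.1 kg.
Tool frame: the origin (TCP) lies at the very end of the fingers, on their centre line; the grasp point (between the pads) lies 19 mm behind it (hold_point_z is the z of the grasp point in the tool frame, in m); z points along the fingers, y is the line along which they close (so a half turn about z gives the same grasp; the last joint's range is limited). The gripper opens to 85 mm and grips with 20 to 120 N. Pads are 22 mm wide; open, the fingers measure 114 mm over their backs; the gripper's body (76 mm by 85 mm) begins 54 mm behind the grasp point. The pads swing forward as they close: fully open they stand 13 mm farther back than shut.
Start: joints at [1.227, 0.398, 0.045, 1.537, -0.019, 1.207, -0.051], TCP at [0.158, -0.631, 0.231] pointing down, gripper open.
Joint ranges: [-2.82, 2.82], [-0.49, 2.23], [-1.37, 1.46], [0, 2.46], [-1.36, 4.5], [0.23, 2], [-2.94, 2.94]. Speed limits (rad/s): [2.57, 2.57, 3.14, 3.14, 3.14, 3.14, 3.14].

INTERFACE

Orientations are given as a rotation vector (axis times angle).
In Python, from bench import * gives the robot as it stands. The module is installed in compiled form; this text tells all that it offers.
- The arm moves only by the tool arm_command, never from a script. Its arguments are lists of equal length, an entry for each row: "dp": the shift along the world's x, y, z in m, a list of three; "delta_rot": the turn, a rotation vector about the world's x, y, z in rad, a list of three; "grip": the closure, from 0 (fully open) to 1 (shut). In form: {"dp": [[dx, dy, dz], ...], "delta_rot": [[ax, ay, az], ...], "grip": [grip, ...]}. A call has 1 to 12 rows; each row shifts and turns the commanded pose from where the row before left it; what a row does not reach is not made up. A row lasts 1/10 s, in which the tool goes at most 50 mm and 8.59 degrees, less where a joint would pass 70% of its speed; a pose out of reach is approached as far as the arm can. A call with a gripper value outside its range is refused whole. The fingers move at their own pace and stop on an object; "force" is the grip in N (left out, the last holds). Time passes only in rows, so rows that do not move let the fingers close. It gives the time, the measured TCP pose, the force, the opening and the grip force at its end, in the units of the state.
- sense(): the state, without advancing time (a new reading comes with each control period).
- get_image(name): name is "side" or "top" or "wrist"; returns (picture, depth): 400x640x3 uint8, blue, green, red; 400x640 float32, m along the optical axis (not along the pixel's ray), 0 where there is no reading.
- get_calibration(name): a dict with "vfov" (degrees; the focal length in pixels is half the picture's height over the tangent of half this angle, whatever the lens; pixels are square), "cx", "cy" (the principal point, pixels), "world_from_camera" (4x4, takes a point from camera to world coordinates). Camera axes: x right, y up, looking along -z (the intrinsics and any distortion apply to the point x, -y, -z); pixel columns grow to the right and rows downward; lengths in m; the calibration is good to about 2 mm. A picture is of the moment at which its call begins: read the wrist's pose just before it. get_calibration takes no time and is no camera call; for the wrist camera it gives the pose at the moment of the call.
- job_done(): hands the job in; it is judged then, once.
The state is a dict: "time_s": time; "q": joint angles; "qd": joint speeds; "joint_efforts": joint torques, N m; "ee_pos": TCP position; "tcp_rot": TCP orientation; "force": force on the tool from outside, world axes, zero at the start; "wrist_torque": the same for the moment, N m; "width": finger opening in m; "grasp_force": force on a finger pad.
Only numpy, scipy, OpenCV 4.12 (cv2) and the standard library are available. Lean on these libraries where they do the work, as an engineer would, in place of code of your own. Each camera call takes 0.05 s, during which the arm holds its last target. There are 200 camera calls.

## Working session

There is one attempt and no reset: what is moved stays moved. The work goes in short steps, Python scripts to look and compute and a tool call to move; the robot and the scene stay as the last step left them, time stands still between calls to the robot, and variables do not carry over. Pictures are saved under pics/ and viewed, at most 10 in all, crops included, and the job is handed in when it is done.

Besides the shell and the picture viewer there is one more tool, called after "Emit:" as a command line: name --argument value ..., lists and objects as JSON in quotes. arm_command: Moves the arm, as the interface text tells. Its arguments: {"type":"object","properties":{"dp":{"type":"array","items":{"type":"array","items":{"type":"number"}}},"delta_rot":{"type":"array","items":{"type":"array","items":{"type":"number"}}},"grip":{"type":"array","items":{"type":"number"}},"force":{"type":"number"}},"required":["dp","delta_rot","grip"]}

```bash
mkdir -p pics; cat > h.py <<'E'
from bench import *
import numpy as np, cv2
def cap(n,tag):
    c=get_calibration(n); im,d=get_image(n); cv2.imwrite(f'pics/{tag}.png',im); np.savez(f'{tag}.npz',d=d,im=im,T=c['world_from_camera'],k=[c['vfov'],c['cx'],c['cy']]); return im,d
def pts(tag):
    z=np.load(f'{tag}.npz'); d=z['d']; f=200/np.tan(np.radians(z['k'][0])/2)
    v,u=np.mgrid[0:400,0:640]; P=np.stack([(u-z['k'][1])/f*d,-(v-z['k'][2])/f*d,-d,np.ones_like(d)],-1)@z['T'].T
    return P[...,:3]
def px(tag,u,v,zz):
    z=np.load(f'{tag}.npz'); f=200/np.tan(np.radians(z['k'][0])/2); T=z['T']
    r=T[:3,:3]@np.array([(u-z['k'][1])/f,-(v-z['k'][2])/f,-1]); o=T[:3,3]; return o+r*(zz-o[2])/r[2]
E
python3 - <<'E'
from h import *
s=sense();print(s)
a,_=cap('top','top');b,_=cap('side','side')
print({n:get_calibration(n) for n in('top','side')})
E
```

```text
{'time_s': 0.0, 'q': array([ 1.22701712,  0.39916935,  0.04504344,  1.5379134 , -0.01870407,
        1.20692161, -0.05069282]), 'qd': array([ 1.05434074e-03,  1.33622518e-03,  5.27128433e-04, -7.52025149e-04,
        7.87772201e-05,  1.24618409e-03,  3.91344422e-05]), 'joint_efforts': array([-3.68500025e-05, -4.75128078e+01,  1.36484787e+00, -2.54222399e+01,
        1.15447951e-02,  9.52077244e-03, -5.62888403e-06]), 'ee_pos': array([ 0.15737768, -0.62998124,  0.23026346]), 'tcp_rot': array([-3.11613256e+00, -3.83469439e-01,  5.92603451e-04]), 'force': array([-0.13427   , -0.39198863, -0.58229415]), 'wrist_torque': array([0.00596027, 0.03754484, 0.01688814]), 'grasp_force': 0.0, 'width': 0.08538822946727048}
{'top': {'vfov': 54.09032261394883, 'cx': 312.61022929160964, 'cy': 199.53785085486984, 'world_from_camera': array([[ 0.00898709,  0.9901969 , -0.13938915,  0.45997479],
       [-0.99976284,  0.00613234, -0.02089645,  0.06362975],
       [-0.01983682,  0.13954389,  0.99001717,  0.96460567],
       [ 0.        ,  0.        ,  0.        ,  1.        ]])}, 'side': {'vfov': 45.8522376447102, 'cx': 316.17834846338604, 'cy': 195.81615251903102, 'world_from_camera': array([[ 0.60862884, -0.53872744,  0.58253213,  1.27085654],
       [ 0.79331583,  0.39941135, -0.45947859, -0.47311042],
       [ 0.01486378,  0.74178388,  0.67047427,  0.87673322],
       [ 0.        ,  0.        ,  0.        ,  1.        ]])}}
```

View pics/top.png

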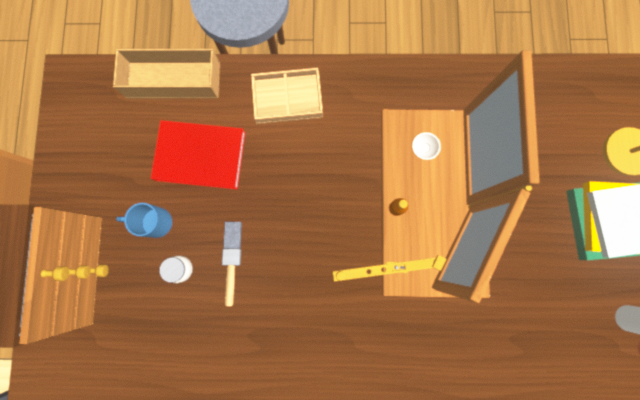

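View pics/side.png

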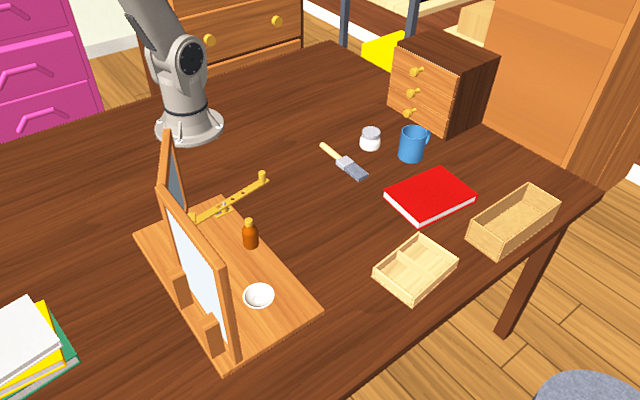

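The top view shows the stay from its knob at about (337,275) to its pivot at about (440,263). The hinge is near (528,188), the bottle at (400,207) and the dish at (426,146). The mirror's +x is roughly world −y.

```bash
python3 - <<'E'
from h import *
P=pts('top'); im=np.load('top.npz')['im']
for n,u,v,z in [('knobtop',337,275,.075),('pivot',440,263,.045),('board',383,110,.02),('board',383,296,.02),('boardR',489,299,.02),('hinge',528,188,.285)]:
    print(n,px('top',u,v,z).round(4),P[v,u].round(4))
# knob/bar cloud
R=P[255:290,325:445].reshape(-1,3); 
k=R[(R[:,2]>.066)&(R[:,2]<.085)&(R[:,1]>-.02)]; b=R[(R[:,2]>.04)&(R[:,2]<.052)]
print(len(k),k.min(0),k.max(0),np.median(k,0));print(len(b),b.min(0),b.max(0),b.mean(0))
# front board edge: points z~.02
Q=P[100:310,370:400]; 
for v in (115,150,190,230,290): 
    m=(abs(Q[v-100,:,2]-.02)<.006); print(v,Q[v-100][m][0].round(4) if m.any() else None)
cv2.imwrite('pics/tc.png',cv2.resize(im[170:310,320:540],None,fx=3.6,fy=3.6,interpolation=2))
E
```

```text
knobtop [0.4156 0.0265 0.075 ] [0.4156 0.0264 0.0741]
pivot [ 0.4436 -0.2118  0.045 ] [ 0.444  -0.2057  0.0654]
board [ 0.8208 -0.0909  0.02  ] [ 0.8204 -0.0908  0.0208]
board [ 0.3655 -0.0836  0.02  ] [ 3.635e-01 -8.680e-02 -3.000e-04]
boardR [ 0.3614 -0.3298  0.02  ] [ 0.3594 -0.3378  0.0009]
hinge [ 0.5783 -0.2968  0.285 ] [ 0.5774 -0.2943  0.2896]
63 [0.40455745 0.01067546 0.07102276] [0.42233424 0.02869705 0.07638437] [0.41350816 0.01975137 0.07412767]
843 [ 0.38753662 -0.20471983  0.04002076] [0.4549757  0.03447751 0.05187849] [ 0.42947834 -0.0881326   0.04415123]
115 [ 0.809  -0.0888  0.0164]
150 [ 0.7186 -0.0874  0.0165]
190 [ 0.6179 -0.0856  0.0174]
230 [ 0.5205 -0.0844  0.0153]
290 [ 0.3791 -0.0841  0.0185]
```

View pics/tc.png

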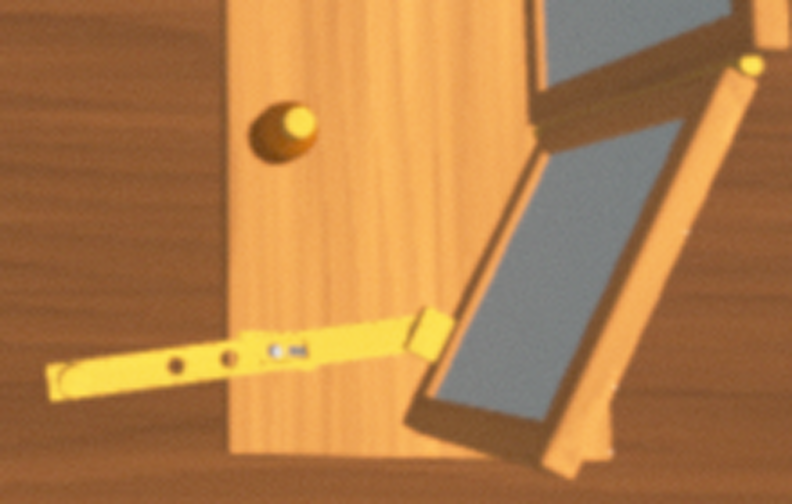

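The crop shows the pin's top at (277,351), inside the slot toward the knob side. The mid hole is at (230,358), the last hole at (176,365) and the pivot block at (432,334). Next I'll compute the geometry.

```bash
cat >> h.py <<'E'
my=np.array([.99987,-.016]); mx=np.array([-.016,-.99987])
def w2m(p,o): d=np.asarray(p)[:2]-o; return np.array([d@mx,d@my])
def circ(c1,r1,c2,r2,near):  # intersection nearest 'near'
    d=c2-c1;L=np.hypot(*d);a=(r1**2-r2**2+L*L)/2/L;h=np.sqrt(max(0,r1**2-a*a));n=np.array([-d[1],d[0]])/L
    return min([c1+a*d/L+h*n,c1+a*d/L-h*n],key=lambda q:np.hypot(*(q-near)))
E
python3 - <<'E'
from h import *
c=lambda u,v,z:px('top',320+u/3.6,170+v/3.6,z)[:2]
o=np.array([.4746,-.2955])
hl,hm,pin=c(176,365,.045),c(230,358,.045),c(277,351,.051)
K=np.array([.4135,.0197])
print(hl,hm,pin,K,np.hypot(*(K-hl)),np.hypot(*(K-hm)),np.hypot(*(K-pin)))
d=(K-hm)/np.hypot(*(K-hm)); 
R=pts('top')[255:290,325:445].reshape(-1,3);b=R[(R[:,2]>.041)&(R[:,2]<.05)&(R[:,1]>-.16)]
_,_,V=np.linalg.svd(b[:,:2]-b[:,:2].mean(0),full_matrices=False);print('bardir',V[0],d)
d=V[0]*np.sign(V[0,1]); Pv=K-.225*d
H=np.array([.578,-.296])
print('pivot',Pv,'hinge',H,'dist',np.hypot(*(Pv-H)),'m:pin',w2m(pin,o),'pivot',w2m(Pv,o),'hinge',w2m(H,o))
Pf=circ(H,.161,pin,.158,Pv); 
# choose the one further back
Pf=circ(H,.161,pin,.158,Pv+np.array([0,-.08]))
df=(pin-Pf)/.158;print('final pivot',Pf,'m',w2m(Pf,o),'dir',df,'knob',Pf+.225*df, np.degrees(np.arctan2(df[1],df[0])-np.arctan2(d[1],d[0])))
a=lambda p:np.arctan2(*(p-H)[::-1]);print('wing turn',a(Pf)-a(Pv))
E
```

```text
[ 0.42301907 -0.0481997 ] [ 0.42776958 -0.08272688] [ 0.43265595 -0.11163557] [0.4135 0.0197] 0.06856370612192061 0.10341608392098467 0.13272521710333002
bardir [ 0.14090437 -0.99002321] [-0.13798221  0.99043471]
pivot [ 0.44520348 -0.20305522] hinge [ 0.578 -0.296] dist 0.16209147610098087 m:pin [-0.18316942 -0.04488043] pivot [-0.09196242 -0.03087181] hinge [-0.00115446  0.10339456]
final pivot [ 0.41926867 -0.2690674 ] m [-0.02554386 -0.05574706] dir [0.08472959 0.99640398] knob [ 0.43833283 -0.04487651] -12.960657189515524
wing turn 0.44258794823297043
```

Emit:
arm_command --dp '[[0.03, 0, 0.043], [0.03, 0, 0.043], [0.03, 0, 0.043], [0.023, 0.035, 0], [0.023, 0.035, 0], [0.023, 0.035, 0], [0.023, 0.035, 0], [0.023, 0.035, 0], [0.023, 0.035, 0], [0.023, 0.035, 0], [0.023, 0.035, 0]]' --delta_rot '[[0, 0, 0], [0, 0, 0], [0, 0, 0], [0, 0, 0.1], [0, 0, 0.1], [0, 0, 0.1], [0, 0, 0.1], [0, 0, 0.1], [0, 0, 0.1], [0, 0, 0.1], [0, 0, 0.1]]' --grip '[0.3, 0.3, 0.3, 0.3, 0.3, 0.3, 0.3, 0.3, 0.3, 0.3, 0.3]'

```text
time_s: 1.2
ee_pos: [0.4278, -0.349, 0.354]
tcp_rot: [-2.719, -1.573, 0.001]
force: [0.9, -0.7, 0.6]
width: 0.0598
grasp_force: 0.0
```

Emit:
arm_command --dp '[[-0.0014, 0.045, 0], [-0.0014, 0.045, 0], [-0.0014, 0.045, 0], [-0.0014, 0.045, 0], [-0.0014, 0.045, 0], [-0.0014, 0.045, 0], [-0.0014, 0.025, -0.04], [-0.0014, 0.025, -0.04], [-0.0014, 0.025, -0.04], [-0.0014, 0.024, -0.04], [0, 0, 0]]' --delta_rot '[[0, 0, 0.067], [0, 0, 0.067], [0, 0, 0.067], [0, 0, 0.067], [0, 0, 0.067], [0, 0, 0.067], [0, 0, 0.067], [0, 0, 0.067], [0, 0, 0.067], [0, 0, 0.065], [0, 0, 0]]' --grip '[0.3, 0.3, 0.3, 0.3, 0.3, 0.3, 0.3, 0.3, 0.3, 0.3, 0.3]'

```text
time_s: 2.3
ee_pos: [0.4085, 0.0211, 0.1897]
tcp_rot: [-2.044, -2.374, 0.009]
force: [-0.5, -0.2, 0.4]
width: 0.0599
grasp_force: 0.0
```

```bash
python3 - <<'E'
from h import *
s=sense();print(s['time_s'],s['ee_pos'],s['tcp_rot'],s['q'])
cap('wrist','w1');print(get_calibration('wrist'))
E
```

```text
2.3 [0.4084855  0.02105854 0.18971786] [-2.04428914 -2.37367055  0.00928876] [ 0.4755535   0.02783601 -0.63472605  2.10280726  0.01577259  1.02672201
 -0.01847198]
{'vfov': 58.52226041325669, 'cx': 318.1353238338758, 'cy': 198.4670906495813, 'world_from_camera': array([[ 0.98941159, -0.14036887, -0.03689566,  0.40140003],
       [ 0.14502323,  0.94610106,  0.28958771,  0.09501203],
       [-0.00574208, -0.29187216,  0.9564401 ,  0.33536725],
       [ 0.        ,  0.        ,  0.        ,  1.        ]])}
```

View pics/w1.png

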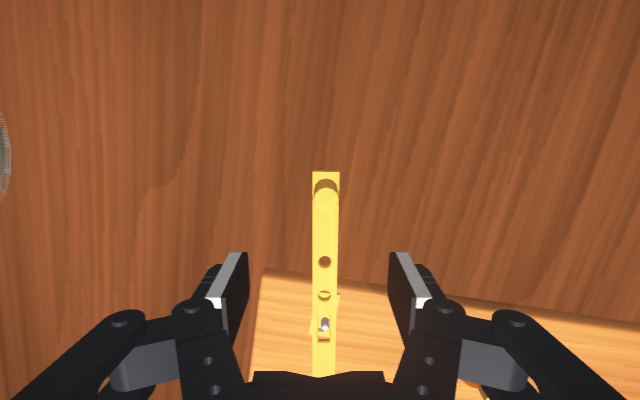

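The wrist view shows the knob at about (326,190), the last hole at (325,262), the mid hole at (324,295) and the pin's top at (324,327). The fingers straddle the bar.

```bash
python3 - <<'E'
from h import *
P=pts('w1');R=P[165:250,300:352].reshape(-1,3);k=R[(R[:,2]>.071)&(R[:,2]<.08)];print(len(k),k.min(0),k.max(0),k.mean(0),np.median(k,0))
R=P[165:380,300:352].reshape(-1,3);b=R[(R[:,2]>.041)&(R[:,2]<.049)&(R[:,1]>-.17)];_,_,V=np.linalg.svd(b[:,:2]-b[:,:2].mean(0),full_matrices=False);print(V[0],b[:,2].mean(),b.mean(0))
for n,u,v,z in[('last',325,262,.045),('mid',324,295,.045),('pin',324,327,.051)]:print(n,px('w1',u,v,z))
im=np.load('w1.npz')['im'];cv2.imwrite('pics/w1c.png',cv2.resize(im[165:385,270:380],None,fx=2.7*1,fy=2.7,interpolation=2))
E
```

```text
517 [0.40456953 0.00987253 0.07112296] [0.42425502 0.02883787 0.07731805] [0.41427043 0.01979294 0.0751933 ] [0.41425704 0.0199556  0.07529152]
[-0.14419829  0.98954881] 0.04536255137872894 [ 0.42684288 -0.06687595  0.04536255]
last [ 0.42426118 -0.04793231  0.045     ]
mid [ 0.42850667 -0.08115352  0.045     ]
pin [ 0.4330695  -0.11081381  0.051     ]
```

View pics/w1c.png

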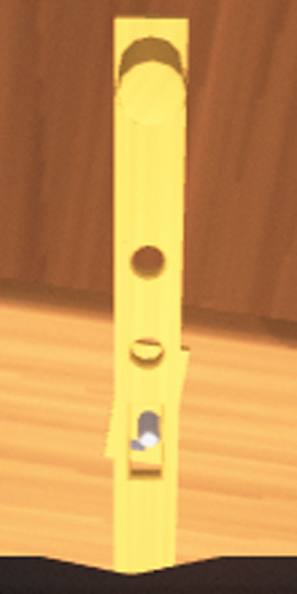

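Emit:
arm_command --dp '[[0.003, -0.001, -0.035], [0.003, 0, -0.035], [0, 0, -0.03], [0, 0, 0]]' --delta_rot '[[0, 0, 0], [0, 0, 0], [0, 0, 0], [0, 0, 0]]' --grip '[0.3, 0.3, 0.3, 0.3]'

```text
time_s: 2.75
ee_pos: [0.4175, 0.016, 0.0925]
tcp_rot: [-2.058, -2.368, 0.006]
force: [-1.6, -0.4, -0.2]
width: 0.0597
grasp_force: 0.0
```

Emit:
arm_command --dp '[[-0.003, 0.004, -0.02], [0, 0, -0.02], [0, 0, 0], [0, 0, 0]]' --delta_rot '[[0, 0, 0], [0, 0, 0], [0, 0, 0], [0, 0, 0]]' --grip '[0.3, 0.3, 0.3, 0.3]'

```text
time_s: 3.15
ee_pos: [0.418, 0.0209, 0.056]
tcp_rot: [2.058, 2.371, 0.002]
force: [0.6, 1.7, 0.3]
width: 0.06
grasp_force: 0.0
```

Emit:
arm_command --dp '[[-0.003, -0.001, -0.005], [0, 0, 0], [0, 0, 0]]' --delta_rot '[[0, 0, 0], [0, 0, 0], [0, 0, 0]]' --grip '[0.3, 0.3, 0.3]'

```text
time_s: 3.45
ee_pos: [0.4137, 0.0201, 0.0499]
tcp_rot: [2.058, 2.372, 0.001]
force: [0.0, -0.5, 0.6]
width: 0.0597
grasp_force: 0.0
```

Emit:
arm_command --dp '[[0, 0, 0.001], [0, 0, 0], [0, 0, 0], [0, 0, 0], [0, 0, 0], [0, 0, 0], [0, 0, 0], [0, 0, 0]]' --delta_rot '[[0, 0, 0], [0, 0, 0], [0, 0, 0], [0, 0, 0], [0, 0, 0], [0, 0, 0], [0, 0, 0], [0, 0, 0]]' --grip '[0.5, 0.7, 0.9, 0.9, 0.9, 0.9, 0.9, 0.9]' --force 30

```text
time_s: 4.25
ee_pos: [0.4136, 0.0204, 0.0505]
tcp_rot: [2.058, 2.373, 0.001]
force: [-0.7, 0.1, 2.3]
width: 0.0192
grasp_force: 29.2
```

Emit:
arm_command --dp '[[0, -0.0003, 0.0054], [0.0001, -0.0004, 0.0054], [0.0001, -0.0005, 0.0054], [0.0001, -0.0006, 0.0054], [0, 0, 0]]' --delta_rot '[[0.0238, 0.0034, 0], [0.0238, 0.0034, 0], [0.0238, 0.0034, 0], [0.0238, 0.0034, 0], [0, 0, 0]]' --grip '[0.9, 0.9, 0.9, 0.9, 0.9]'

```text
time_s: 4.75
ee_pos: [0.4137, 0.0179, 0.072]
tcp_rot: [-2.012, -2.316, -0.097]
force: [0.4, -1.0, -1.5]
width: 0.0191
grasp_force: 29.3
```

Emit:
arm_command --dp '[[0.0001, -0.0008, 0.0054], [0.0001, -0.0009, 0.0053], [0.0001, -0.001, 0.0053], [0.0001, -0.0011, 0.0053], [0, 0, 0]]' --delta_rot '[[0.0238, 0.0034, 0], [0.0238, 0.0034, 0], [0.0238, 0.0034, 0], [0.0238, 0.0034, 0], [0, 0, 0]]' --grip '[0.9, 0.9, 0.9, 0.9, 0.9]'

```text
time_s: 5.25
ee_pos: [0.4141, 0.0141, 0.0931]
tcp_rot: [-1.961, -2.258, -0.189]
force: [-0.1, -0.7, -0.2]
width: 0.0186
grasp_force: 29.4
```

```bash
python3 - <<'E'
from h import *
from scipy.spatial.transform import Rotation as Ro
s=sense();print(s['time_s'],s['ee_pos'],s['force'],Ro.from_rotvec(s['tcp_rot']).as_matrix().round(3))
pin=np.array([.4334,-.111]);H=np.array([.578,-.296]);K=np.array([.4143,.0198]);d=np.array([-.143,.9897]);P0=K-.225*d
print(P0,np.hypot(*(P0-H)))
Pf=circ(H,.161,pin,.158,P0+[0,-.08]);a=lambda p:np.arctan2(*(p-H)[::-1]);a0,af=a(P0),a(Pf);print('turn',af-a0)
phi=.19;L=.225*np.cos(phi)-.008*np.sin(phi)
prev=None
r=np.linspace(np.hypot(*(P0-H)),.161,15)
for i,t in enumerate(np.linspace(a0,af,15)):
    P=H+r[i]*np.array([np.cos(t),np.sin(t)]);e=(pin-P)/np.hypot(*(pin-P));X=P+L*e;y=np.arctan2(e[1],e[0])
    if prev is not None: print((X-prev[0]).round(4),round(y-prev[1],4),X.round(4),np.hypot(*(pin-P)).round(4))
    prev=(X,y)
E
```

```text
5.25 [0.4141432  0.0141346  0.09310616] [-0.09021512 -0.73470786 -0.22841464] [[-0.138  0.99  -0.027]
 [ 0.972  0.14   0.189]
 [ 0.191 -0.    -0.982]]
[ 0.446475  -0.2028825] 0.16115115398671517
turn 0.44364174663474865
[ 0.0049 -0.0033] -0.0356 [0.4204 0.0111] 0.0966
[ 0.0042 -0.0037] -0.0316 [0.4246 0.0074] 0.1007
[ 0.0035 -0.004 ] -0.0278 [0.4281 0.0034] 0.1049
[ 0.0029 -0.0043] -0.0244 [ 0.431  -0.0009] 0.1093
[ 0.0023 -0.0045] -0.0212 [ 0.4333 -0.0054] 0.1138
[ 0.0019 -0.0047] -0.0184 [ 0.4352 -0.01  ] 0.1185
[ 0.0014 -0.0048] -0.0158 [ 0.4366 -0.0148] 0.1232
[ 0.0011 -0.0049] -0.0134 [ 0.4377 -0.0197] 0.128
[ 0.0007 -0.0049] -0.0113 [ 0.4384 -0.0246] 0.1329
[ 0.0005 -0.005 ] -0.0093 [ 0.4389 -0.0296] 0.1378
[ 0.0002 -0.005 ] -0.0076 [ 0.4391 -0.0346] 0.1428
[ 0.0001 -0.005 ] -0.006 [ 0.4392 -0.0397] 0.1479
[-0.0001 -0.0051] -0.0046 [ 0.4391 -0.0447] 0.1529
[-0.0002 -0.0051] -0.0032 [ 0.4388 -0.0498] 0.158
```

Emit:
arm_command --dp '[[0.0049, -0.0033, 0], [0.0042, -0.0037, 0], [0.0035, -0.004, 0], [0.0029, -0.0043, 0], [0.0023, -0.0045, 0], [0.0019, -0.0047, 0], [0.0014, -0.0048, 0], [0, 0, 0]]' --delta_rot '[[0, 0, -0.0356], [0, 0, -0.0316], [0, 0, -0.0278], [0, 0, -0.0244], [0, 0, -0.0212], [0, 0, -0.0184], [0, 0, -0.0158], [0, 0, 0]]' --grip '[0.9, 0.9, 0.9, 0.9, 0.9, 0.9, 0.9, 0.9]'

```text
time_s: 6.05
ee_pos: [0.4353, -0.0158, 0.0932]
tcp_rot: [-2.159, -2.086, -0.208]
force: [0.2, -1.1, -0.7]
width: 0.0188
grasp_force: 29.4
```

Emit:
arm_command --dp '[[0.0015, -0.0045, 0], [0.0009, -0.0049, 0], [0.0006, -0.005, 0], [0.0004, -0.005, 0], [0.0002, -0.005, 0], [0, -0.0051, 0], [0, -0.005, 0], [0, 0, 0], [0, 0, 0]]' --delta_rot '[[0, 0, -0.0134], [0, 0, -0.0113], [0, 0, -0.0093], [0, 0, -0.0076], [0, 0, -0.006], [0, 0, -0.0046], [0, 0, -0.0032], [0, 0, 0], [0, 0, 0]]' --grip '[0.9, 0.9, 0.9, 0.9, 0.9, 0.9, 0.9, 0.9, 0.9]'

```text
time_s: 6.95
ee_pos: [0.4387, -0.0496, 0.0931]
tcp_rot: [-2.217, -2.028, -0.213]
force: [-0.0, -0.5, -0.3]
width: 0.0186
grasp_force: 29.4
```

```bash
python3 - <<'E'
from h import *
s=sense();print(s['time_s'],s['ee_pos'],s['tcp_rot'],s['force'])
im,_=cap('wrist','w2');cap('top','top2');cap('side','side2')
a=cv2.resize(im[150:400,240:400],(384,600));t=np.load('top2.npz')['im'][200:320,340:420]
cv2.imwrite('pics/w2c.png',np.hstack([a,cv2.resize(t,(400,600),interpolation=2)]))
E
```

```text
6.95 [ 0.4386637  -0.04964794  0.09314514] [-2.21674813 -2.02830331 -0.21325571] [-0.00531025 -0.54892392 -0.28755162]
```

View pics/w2c.png

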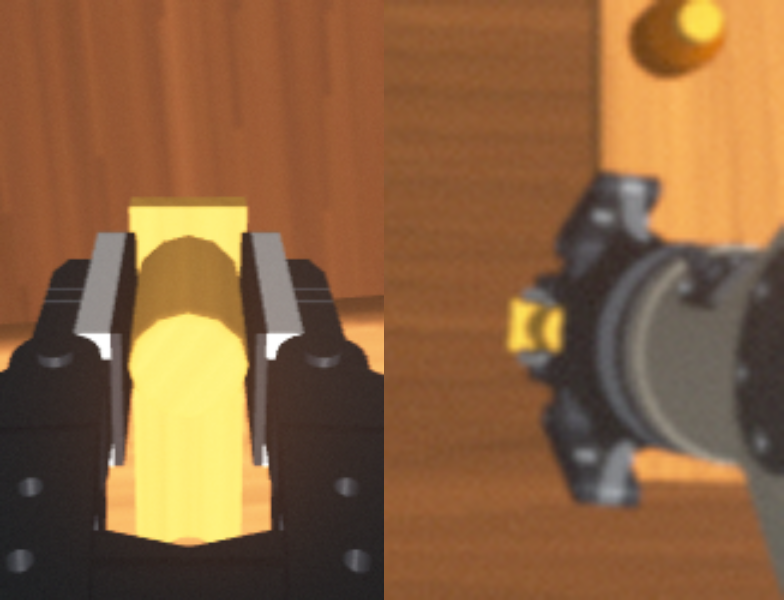

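Emit:
arm_command --dp '[[0.0001, 0.001, -0.0046], [0.0001, 0.0009, -0.0046], [0.0001, 0.0008, -0.0047], [0.0001, 0.0007, -0.0047], [0.0001, 0.0006, -0.0047], [0, 0, 0], [0, 0, 0]]' --delta_rot '[[-0.0209, 0.0018, 0], [-0.0209, 0.0018, 0], [-0.0209, 0.0018, 0], [-0.0209, 0.0018, 0], [-0.0209, 0.0018, 0], [0, 0, 0], [0, 0, 0]]' --grip '[0.9, 0.9, 0.9, 0.9, 0.9, 0.9, 0.9]'

```text
time_s: 7.8
ee_pos: [0.4393, -0.0444, 0.0701]
tcp_rot: [-2.271, -2.081, -0.101]
force: [0.4, 0.5, -0.1]
width: 0.019
grasp_force: 29.4
```

```bash
python3 - <<'E'
from h import *
s=sense();print(s['time_s'],s['ee_pos'],s['force'])
im,_=cap('side','side3');cv2.imwrite('pics/side3c.png',cv2.resize(im[150:270,130:290],(800,600),interpolation=2))
E
```

```text
7.8 [ 0.43930063 -0.04437461  0.07007052] [ 0.39868357  0.53281585 -0.14972968]
```

View pics/side3c.png

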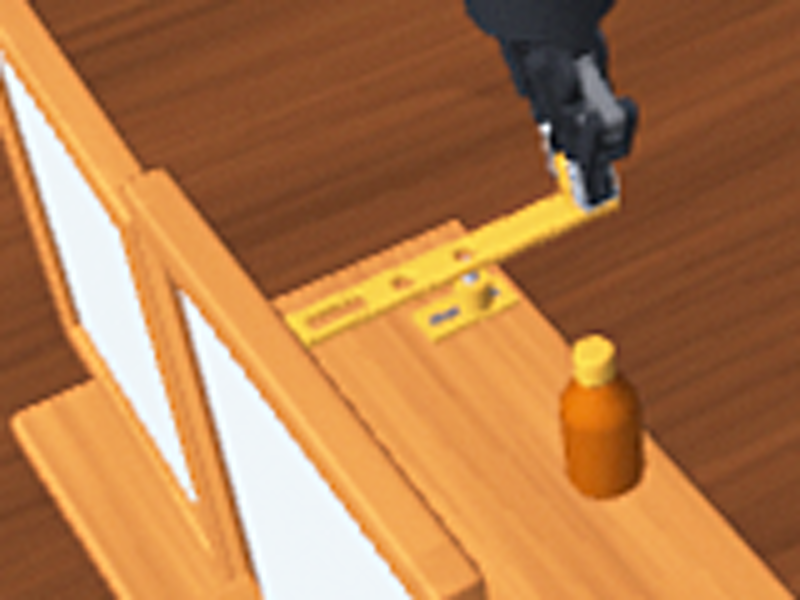

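The side view shows the wing in line with the centre glass, the last hole at (464,255) and the pin's top at (471,277), just below it.

```bash
python3 - <<'E'
from h import *
h=px('side3',130+464/5,150+255/5,.0585);p=px('side3',130+471/5,150+277/5,.051);k=px('side3',130+470/5,150+277/5,.0505)
print(h,p,'sideknob?')
im=np.load('side3.npz')['im'][150:270,130:290]
# other check: pin from initial side image unaffected
cv2.imwrite('pics/zoom.png',cv2.resize(im[40:70,75:115],(800,600),interpolation=2))
E
```

```text
[ 0.43428709 -0.11481326  0.0585    ] [ 0.44320419 -0.11677201  0.051     ] sideknob?
```

View pics/zoom.png

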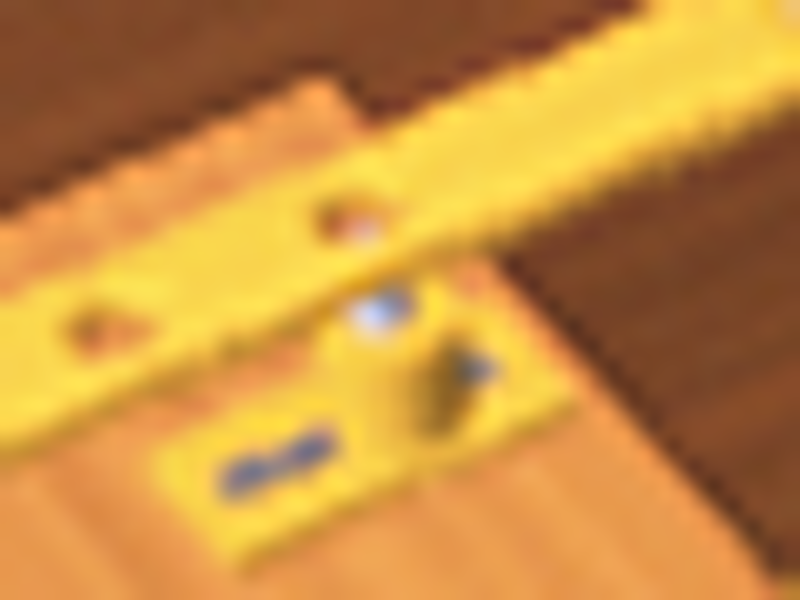

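The zoom shows that spot is the pin's shaft, seen below the bar at (378,308). The pin's top shows as a light spot inside the hole at (365,230), and the hole itself is centred at about (350,221).

```bash
python3 - <<'E'
from h import *
z=lambda u,v,h:px('side3',205+u/20,190+v/20,h).round(4)
print('hole',z(350,221,.0585),'hole underside',z(350,221,.054),'pin top thru hole',z(365,230,.051),'shaft base front',z(378,308,.042))
Z=np.load('side.npz')['im']
E
```

```text
hole [ 0.434  -0.1155  0.0585] hole underside [ 0.4294 -0.1135  0.054 ] pin top thru hole [ 0.429  -0.1115  0.051 ] shaft base front [ 0.4337 -0.1135  0.042 ]
```

Emit:
arm_command --dp '[[0, 0.0003, -0.0028], [0, 0.0003, -0.0028], [0, 0, 0], [0, 0, 0]]' --delta_rot '[[-0.0125, 0.0011, 0], [-0.0125, 0.0011, 0], [0, 0, 0], [0, 0, 0]]' --grip '[0.9, 0.9, 0.9, 0.9]'

```text
time_s: 8.25
ee_pos: [0.4392, -0.0444, 0.0643]
tcp_rot: [-2.285, -2.093, -0.071]
force: [0.2, 0.5, -0.2]
width: 0.0188
grasp_force: 29.4
```

Emit:
arm_command --dp '[[0, 0.0002, -0.0018], [0, 0, 0], [0, 0, 0]]' --delta_rot '[[-0.008, 0.0007, 0], [0, 0, 0], [0, 0, 0]]' --grip '[0.9, 0.9, 0.9]'

```text
time_s: 8.55
ee_pos: [0.4393, -0.0442, 0.0625]
tcp_rot: [-2.29, -2.097, -0.063]
force: [0.0, 0.1, -0.3]
width: 0.0189
grasp_force: 29.4
```

```bash
python3 -c "
from h import *
s=sense();print(s['ee_pos'],s['force'],s['wrist_torque'])"
```

```text
[ 0.43927431 -0.0442218   0.06253759] [ 0.0175024   0.14810285 -0.28119231] [-0.12580217  0.00311012 -0.02138686]
```

Emit:
arm_command --dp '[[0, 0.0002, -0.0018], [0, 0.0001, -0.0018], [0, 0, 0], [0, 0, 0]]' --delta_rot '[[-0.008, 0.0007, 0], [-0.008, 0.0007, 0], [0, 0, 0], [0, 0, 0]]' --grip '[0.9, 0.9, 0.9, 0.9]'

```text
time_s: 8.95
ee_pos: [0.4392, -0.0438, 0.0589]
tcp_rot: [-2.298, -2.104, -0.044]
force: [-0.8, 0.3, -0.1]
width: 0.019
grasp_force: 29.4
```

```bash
python3 -c "
from h import *
s=sense();print(s['ee_pos'],s['force'],s['wrist_torque'])"
```

```text
[ 0.43923058 -0.04381268  0.05888514] [-0.8427545   0.29475981 -0.14415504] [-0.0394382  -0.03966721  0.00719001]
```

Emit:
arm_command --dp '[[0, 0.0001, -0.002], [0, 0.0001, -0.002], [0, 0.0001, -0.002], [0, 0, -0.0015], [0, 0, 0], [0, 0, 0]]' --delta_rot '[[-0.009, 0.0008, 0], [-0.009, 0.0008, 0], [-0.009, 0.0008, 0], [-0.007, 0.0006, 0], [0, 0, 0], [0, 0, 0]]' --grip '[0.9, 0.9, 0.9, 0.9, 0.9, 0.9]'

```text
time_s: 9.55
ee_pos: [0.4393, -0.0434, 0.0514]
tcp_rot: [-2.315, -2.12, -0.005]
force: [-0.2, 0.3, -0.5]
width: 0.0188
grasp_force: 29.4
```

```bash
python3 -c "
from h import *
s=sense();print(s['ee_pos'],s['force'],s['wrist_torque'])"
```

```text
[ 0.43928235 -0.04339928  0.05140887] [-0.17371636  0.28848192 -0.49034423] [ 0.07987162  0.03685518 -0.06889521]
```

Emit:
arm_command --dp '[[0, 0, -0.0008], [0, 0, 0], [0, 0, 0], [0, 0, 0], [0, 0, 0], [0, 0, 0], [0, 0, 0], [0, 0, 0]]' --delta_rot '[[-0.003, 0, 0], [0, 0, 0], [0, 0, 0], [0, 0, 0], [0, 0, 0], [0, 0, 0], [0, 0, 0], [0, 0, 0]]' --grip '[0.9, 0.9, 0.6, 0.5, 0.4, 0.35, 0.35, 0.35]'

```text
time_s: 10.35
ee_pos: [0.4393, -0.0437, 0.0507]
tcp_rot: [-2.317, -2.121, -0.002]
force: [-0.8, -0.6, 0.5]
width: 0.0554
grasp_force: 0.0
```

Emit:
arm_command --dp '[[0, 0, 0.01], [0, 0, 0.02], [0, 0, 0.03], [0, 0, 0.04], [0, 0.02, 0.04], [0, 0.03, 0.03], [0, 0.03, 0.03], [0, 0, 0], [0, 0, 0]]' --delta_rot '[[0, 0, 0], [0, 0, 0], [0, 0, 0], [0, 0, 0], [0, 0, 0], [0, 0, 0], [0, 0, 0], [0, 0, 0], [0, 0, 0]]' --grip '[0.35, 0.35, 0.35, 0.35, 0.35, 0.35, 0.35, 0.35, 0.35]'

```text
time_s: 11.25
ee_pos: [0.4395, 0.0368, 0.2517]
tcp_rot: [2.314, 2.122, 0.003]
force: [-0.6, -0.2, -0.4]
width: 0.0554
grasp_force: 0.0
```

```bash
python3 - <<'E'
from h import *
s=sense();print(s['time_s'],s['ee_pos'],s['force'])
im,_=cap('wrist','w4');sd,_=cap('side','side4')
a=cv2.resize(im,(640,400))[:, 120:520];b=cv2.resize(sd[150:270,130:250],(400,400),interpolation=2)
cv2.imwrite('pics/f.png',np.hstack([a,b]))
P=pts('side4');S=P[170:215,185:255].reshape(-1,3)
Q=pts('w4').reshape(-1,3);q=Q[(abs(Q[:,0]-.436)<.015)&(Q[:,1]>-.17)&(Q[:,1]<-.03)&(Q[:,2]>.03)&(Q[:,2]<.1)]
for y in np.arange(-.17,-.03,.02):
    m=q[(q[:,1]>y)&(q[:,1]<y+.02)];print(round(y,2),len(m),np.median(m[:,2]) if len(m) else None)
E
```

```text
11.25 [0.4394804  0.03678137 0.25168183] [-0.62155226 -0.17257912 -0.38076662]
-0.17 235 0.04534344305387217
-0.15 229 0.04541458245602137
-0.13 276 0.04542007204288262
-0.11 326 0.045538459034701384
-0.09 320 0.04543808962483287
-0.07 87 0.04688865249712948
-0.05 613 0.06550996472350434
-0.03 0 None
```

View pics/f.png

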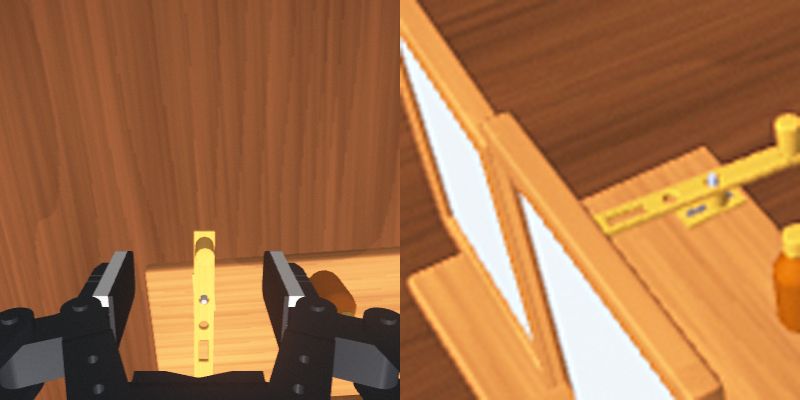

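The pin stands through the last hole: wrist view (204,299), side view (712,180). The bar is level, with its top at 45 mm, and the wing is in line with the centre glass. I'm handing the job in.

```bash
python3 -c "
from bench import *
print(job_done())"
```

```text
the job is handed in; nothing more can be done
None
```

The stay's last hole is fully down over the pin, the wing stands in line with the centre glass, and the job was handed in at about 11 s with no contact forces beyond about 2 N in any reading.

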